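# Fetch the transformer from behind the service fluids

## Task

The small transformer stands hemmed in behind the red spray can, the white bottle and the amber oil bottle on the green tray. Stand all three upright on the blue mat first, then fetch the transformer and set it upright on the copper rectangle of the radio chassis, square with it, and only then put the can and each bottle back on the very coaster it came from. Knock nothing over, and leave the solder reel and the loose dial knob where they are.

Things in the scene. Friction and masses are not known exactly. Their poses are not given: they have to be found in the camera images.
- spray_mid (a point): Red spray can with a white cap: 44 mm in diameter, 130 mm tall, straight-walled from the bottom up to 100 mm, narrower above; about 220 g. Point on its axis half-way up, 65 mm above its underside; z up. At the start it stands upright on one of the tray's three round coasters (which one varies).
- bottle_mid (a point): White plastic bottle with a paper label and a slim blue cap: 40 mm in diameter, 130 mm tall, straight-walled from the bottom up to 100 mm, narrower above; about 160 g. Point on its axis half-way up, 65 mm above its underside; z up. At the start it stands upright on one of the tray's three round coasters (which one varies).
- oil_mid (a point): Amber oil bottle with a yellow label and a slim black cap: 42 mm in diameter, 125 mm tall, straight-walled from the bottom up to 95 mm, narrower above; about 200 g. Point on its axis half-way up, 62.5 mm above its underside; z up. At the start it stands upright on one of the tray's three round coasters (which one varies).
- transformer_mid (a point): Small transformer: dark laminated steel core 50 (its x) x 24 (y) x 42 mm high, with a copper coil 30 (x) x 42 (y) x 26 mm high through its middle, about 320 g. The point is its centre, 21 mm above its underside; z up. The same turned half round. Grip it by the flat core ends, 50 mm apart along its x. Starts on the tray floor behind the three containers.
- seat (a point): Centre of a copper rectangle 52 (x) x 44 (y) mm, white border, flush on the flat top of the sand-coloured radio chassis (180 x 190 mm, top 45 mm above the bench). The transformer's x goes along its x, either way round. z up. Chassis parts up to 45 mm above the top stand 80 mm or more away towards +x. Fixed; left, middle or right of the bench, turned a little.
- tray: Green tray 200 x 200 mm, rim 18 mm high, inner floor 5 mm above the bench. Origin: centre of its underside, z up. Three grey coasters with black edges, 60 mm across, flush with the floor, at (x, y) = (-32, 0), (10, 68), (10, -68) mm in its frame: a container stands on each. Transformer near (30, 0), solder reel near (70, 70). Fixed; left, middle or right of the bench, turned a little.
- mat: Blue set-down mat 130 (x) x 230 (y) mm, 4 mm thick, empty at the start. Origin at the centre of its underside, z up. Fixed; left, middle or right of the bench, turned a little.
- reel_mid (a point): Bystander: orange solder reel, 40 mm across, 28 mm high, standing in the tray's rear corner; point at its centre. Leave it.
- dial_mid (a point): Bystander: loose black dial knob with a white skirt, 32 mm across, 20 mm high, lying on the chassis top; point at its centre. Leave it.
Mind the look-alikes: they are no part of the job. There is more than one size of the part that bears oil_mid; the job needs the largest.

How it is judged:
On the way, in this order (a step that is already met when the one before it is completed fails the run):
1. the can and both bottles stand upright and released on the blue mat, all three together (x of spray_mid in the frame of mat between -0.065 and 0.065 m and y of spray_mid in the frame of mat between -0.115 and 0.115 m and z of each of spray_mid, bottle_mid, oil_mid in the frame of mat below 0.076 m and angle between each of spray_mid, bottle_mid, oil_mid's own z axis and vertical below 0.1 rad and x of bottle_mid in the frame of mat between -0.065 and 0.065 m and y of bottle_mid in the frame of mat between -0.115 and 0.115 m and x of oil_mid in the frame of mat between -0.065 and 0.065 m and y of oil_mid in the frame of mat between -0.115 and 0.115 m and linear speed of each of spray, bottle, oil below 0.02 m/s and contact force between the fingers and spray below 0.05 N and contact force between the fingers and bottle below 0.05 N and contact force between the fingers and oil below 0.05 N), for 0.2 s.
2. the transformer stands released on the copper rectangle of the chassis while the three still stand on the mat (horizontal distance between transformer_mid and seat below 0.012 m and z of transformer_mid in the frame of seat below 0.026 m and angle between each of transformer_mid, spray_mid, bottle_mid, oil_mid's own z axis and vertical below 0.1 rad and angle between the x axis of transformer_mid and the x axis of seat, either way round below 0.2 rad and linear speed of transformer below 0.02 m/s and contact force between the fingers and transformer below 0.05 N and x of spray_mid in the frame of mat between -0.065 and 0.065 m and y of spray_mid in the frame of mat between -0.115 and 0.115 m and z of each of spray_mid, bottle_mid, oil_mid in the frame of mat below 0.076 m and x of bottle_mid in the frame of mat between -0.065 and 0.065 m and y of bottle_mid in the frame of mat between -0.115 and 0.115 m and x of oil_mid in the frame of mat between -0.065 and 0.065 m and y of oil_mid in the frame of mat between -0.115 and 0.115 m), for 0.2 s.
At the end, for the whole second after the job is handed in: The transformer stands upright and released within 12 mm of the centre of the copper rectangle, square with it within 0.2 rad, and the spray can and both bottles stand upright, released and at rest within 15 mm of where each began (horizontal distance between transformer_mid and seat below 0.012 m and z of transformer_mid in the frame of seat below 0.026 m and angle between each of transformer_mid, spray_mid, bottle_mid, oil_mid's own z axis and vertical below 0.1 rad and angle between the x axis of transformer_mid and the x axis of seat, either way round below 0.2 rad and linear speed of each of transformer, spray, bottle, oil below 0.02 m/s and contact force between the fingers and transformer below 0.05 N and distance of each of spray_mid, bottle_mid, oil_mid from where it was at the start of the episode below 0.015 m and contact force between the fingers and spray below 0.05 N and contact force between the fingers and bottle below 0.05 N and contact force between the fingers and oil below 0.05 N); the robot touches nothing.
It fails at once if a container or the transformer is knocked over (angle between any of spray_mid, bottle_mid, oil_mid, transformer_mid's own z axis and vertical above 0.7 rad).
It fails at once if the solder reel or the dial knob is shifted by more than 25 mm (distance of any of reel_mid, dial_mid from where it was at the start of the episode above 0.025 m).
It also fails if it takes over 147 s, if anything falls off the work surface, if the arm or the gripper's body presses on something with over 40 N, if the wrist force passes 120 N, or if a joint passes its speed limit or range.

## Robot

A 6-joint arm with a two-finger parallel gripper is mounted at the origin on the work surface. World frame = base frame: x ahead of the robot, y to its left, z up, the work surface at z = 0. Lengths are in m, angles in rad, forces in N, time in s.
With the tool pointing down it reaches from about 0.35 to 0.925 m from the base axis. Payload 6.4 kg.
Tool frame: the origin (TCP) lies midway between the tips of the shut fingers; the grasp point (between the pads) lies 19 mm behind it; z points along the fingers, y is the line along which they close (so a half turn about z gives the same grasp; the last joint's range is limited). The gripper opens to 94 mm and grips with 3 to 60 N. Pads are 16 mm wide; open, the fingers measure 119 mm over their backs; the gripper's body (75 mm by 177 mm) begins 78 mm behind the grasp point.
Start: joints at [-1.45, 0.245, 1.558, -0, 1.339, -0.174], TCP at [0.189, -0.622, 0.205] pointing down, gripper open.
Joint ranges: [-3.13, 3.13], [-1.02, 2.26], [0.13, 2.54], [-0.95, 4.09], [0.21, 2.88], [-2.74, 2.74]. Speed limits (rad/s): [2.57, 2.57, 3.14, 3.14, 3.14, 3.14].

## Interface

Orientations are given as a rotation vector (axis times angle).
In Python, from plant import bot, imaging, sign_off gives the robot as it stands.
- The arm moves only by the tool apply_moves, never from a script. Its argument "deltas" is a list of rows, each an object with "gripper": the opening, from -1 (shut) to 1 (fully open); "translation": the shift along the tool's x, y, z each as a share of 4 cm, from -1 to 1, a list of three; "turn": the turn, a rotation vector about the tool's x, y, z each as a share of 6 degrees, from -1 to 1, a list of three. A call has 1 to 20 rows; each row shifts and turns the commanded pose from where the row before left it, along the tool's axes as they then stand; what a row does not reach is not made up. A row lasts 1/10 s, in which the tool goes at most 50 mm and 8.59 degrees, less where a joint would pass 70% of its speed; a pose out of reach is approached as far as the arm can. A call with a number of a shift or a turn outside -1 to 1 is refused whole. A call with a gripper value outside its range is refused whole. The fingers move at their own pace and stop on an object; the grip force is fixed at half the most. Time passes only in rows, so rows that do not move let the fingers close. It gives the time, the measured TCP pose, the force, the opening and the grip force at its end, in the units of the state.
- bot.state(): the state, without advancing time (a new reading comes with each control period).
- imaging.grab_frame(name): name is "scene" or "top" or "wrist"; returns the picture (384x512x3 uint8, red, green, blue); there is no depth.
- imaging.calibration(name): a dict with "fx", "fy", "cx", "cy" (pixels), "xyz" and "orientation" of the camera in the world; the wrist camera has in their place "hand_eye" (4x4, takes a point from camera to tool coordinates, whose origin is the TCP and whose axes are the flange's). Camera axes: x right, y down, z forward; pixel columns grow to the right and rows downward; lengths in m; the calibration is good to about 2 mm. A picture is of the moment at which its call begins: read the wrist's pose just before it. calibration takes no time and is no camera call.
- sign_off(): hands the job in; it is judged then, once.
The state is a dict: "clock": time; "joint_positions": joint angles; "qvel": joint speeds; "joint_torque": joint torques, N m; "position": TCP position; "eef_rot": TCP orientation; "ft_force": force on the tool from outside, world axes, zero at the start; "wrist_torque": the same for the moment, N m; "grip_width": finger opening in m; "grip_force": force on a finger pad.
Only numpy, scipy, OpenCV 4.12 (cv2) and the standard library are available. Lean on these libraries where they do the work, as an engineer would, in place of code of your own. Each camera call takes 0.05 s, during which the arm holds its last target. There are 200 camera calls.

## Working session

There is one attempt and no reset: what is moved stays moved. The work goes in short steps, Python scripts to look and compute and a tool call to move; the robot and the scene stay as the last step left them, time stands still between calls to the robot, and variables do not carry over. Pictures are saved under pics/ and viewed, at most 14 in all, crops included, and the job is handed in when it is done.

Besides the shell and the picture viewer there is one more tool, called after ">>>" in YAML: its name, and indented under it one key for each argument. apply_moves: Moves the arm, as the interface text tells. Shift numbers are shares of 4 cm and turn numbers shares of 6 degrees, none past 1 either way. Its arguments: {"type":"object","properties":{"deltas":{"type":"array","items":{"type":"object","properties":{"gripper":{"type":"number"},"translation":{"type":"array","items":{"type":"number","minimum":-1,"maximum":1}},"turn":{"type":"array","items":{"type":"number","minimum":-1,"maximum":1}}}}}},"required":["deltas"]}

```bash
mkdir -p pics
python3 - <<'E'
from plant import bot, imaging
import cv2
for n in ["top","scene"]:
    im=imaging.grab_frame(n); cv2.imwrite(f"pics/{n}0.png",im[:,:,::-1]); c=imaging.calibration(n); print(n,c)
print(imaging.calibration("wrist")); print(bot.state())
E
```

```text
top {'fx': 440.855647376564, 'fy': 440.855647376564, 'cx': 251.13829255857465, 'cy': 193.71948814347653, 'xyz': array([ 0.35030807, -0.01003091,  1.02048495]), 'orientation': array([-2.14109426,  2.10764114, -0.15797861])}
scene {'fx': 476.82648729059576, 'fy': 476.82648729059576, 'cx': 259.784592935416, 'cy': 190.2504112041156, 'xyz': array([0.90462797, 0.70898371, 1.01628067]), 'orientation': array([-0.71130473, -2.70042181,  1.01522024])}
{'fx': 298.50705104965573, 'fy': 298.50705104965573, 'cx': 258.0372085394214, 'cy': 190.50201273185826, 'hand_eye': array([[ 4.35849310e-04, -9.65528630e-01, -2.60296514e-01,
         7.57755440e-02],
       [ 9.99999790e-01,  2.95851372e-04,  5.77019821e-04,
         1.49194143e-05],
       [-4.80120077e-04, -2.60296711e-01,  9.65528556e-01,
        -1.78908779e-01],
       [ 0.00000000e+00,  0.00000000e+00,  0.00000000e+00,
         1.00000000e+00]])}
{'clock': 0.1, 'joint_positions': array([-1.45009598e+00,  2.45707123e-01,  1.55889076e+00,  1.59241743e-06,
        1.33869960e+00, -1.74096699e-01]), 'qvel': array([ 1.66920593e-04, -1.25321871e-03, -3.81988632e-03,  6.68555817e-06,
       -1.54457415e-03,  1.03596538e-03]), 'joint_torque': array([ 7.72317180e-04, -4.16915345e+01, -3.15524590e+01,  6.85626618e-02,
        3.09487944e-02, -6.04737875e-05]), 'position': array([ 0.18879663, -0.62141166,  0.20448002]), 'eef_rot': array([-3.10584116e+00, -4.61140290e-01, -7.38801916e-05]), 'ft_force': array([-0.74630559, -0.20327102,  0.20757371]), 'wrist_torque': array([ 0.03218152, -0.01040801, -0.03568758]), 'grip_force': 0.0, 'grip_width': 0.09407320005352783}
```

View pics/top0.png

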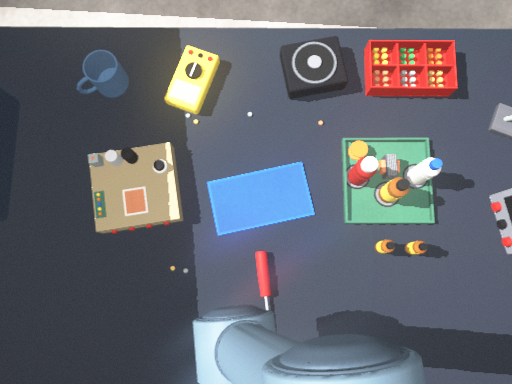

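View pics/scene0.png

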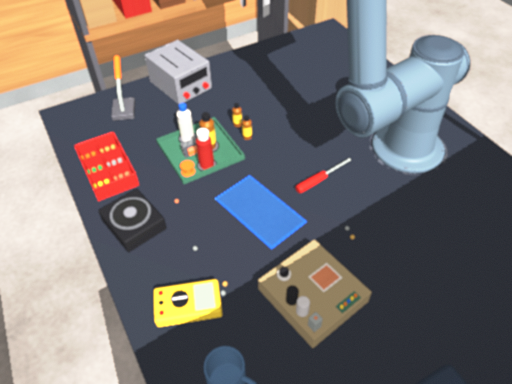

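The top view shows the tray at right (342–435, 138–223) with the spray can at left (361,172), oil in the middle (390,192) and bottle at right (425,172). The transformer is at about (390,163), the mat at (260,198) and the chassis with its copper seat at (135,201). The two small oil bottles are decoys.

```bash
cat > h.py <<'E'
import numpy as np, cv2
from scipy.spatial.transform import Rotation as R
from plant import bot, imaging
def cam(n, st=None):
    c=imaging.calibration(n); K=np.array([[c['fx'],0,c['cx']],[0,c['fy'],c['cy']],[0,0,1]])
    if n!='wrist': return K,R.from_rotvec(c['orientation']).as_matrix(),np.array(c['xyz'])
    T=np.eye(4); T[:3,:3]=R.from_rotvec(st['eef_rot']).as_matrix(); T[:3,3]=st['position']; T=T@c['hand_eye']
    return K,T[:3,:3],T[:3,3]
def ray(cm,uv,z):
    K,Rm,t=cm; uv=np.atleast_2d(uv).astype(float)
    d=np.c_[uv,np.ones(len(uv))]@np.linalg.inv(K).T@Rm.T
    return t+d*((z-t[2])/d[:,2])[:,None]
def proj(cm,p):
    K,Rm,t=cm; q=(np.atleast_2d(p)-t)@Rm@K.T; return q[:,:2]/q[:,2:]
def mask(im,lo,hi,box=None):
    m=cv2.inRange(cv2.cvtColor(im,cv2.COLOR_RGB2HSV),np.array(lo),np.array(hi))
    if box: k=np.zeros_like(m); x0,y0,x1,y1=box; k[y0:y1,x0:x1]=255; m&=k
    return m
def big(m):
    cs,_=cv2.findContours(m,cv2.RETR_EXTERNAL,cv2.CHAIN_APPROX_NONE); return max(cs,key=cv2.contourArea)[:,0,:]
def rect(cm,pix,z):
    p=ray(cm,pix,z)[:,:2]; (c,s,a)=cv2.minAreaRect((cv2.convexHull((p*1000).astype(np.float32))))
    return np.round(c,1),np.round(s,1),round(a,1)
E
python3 - <<'E'
from h import *
im=imaging.grab_frame('top'); cm=cam('top')
print('mat',rect(cm,big(mask(im,(100,120,80),(120,255,255),(195,150,330,245))),.004))
g=big(mask(im,(65,60,30),(90,255,255),(330,125,445,235))); print('tray',rect(cm,g,.018))
m=mask(im,(5,110,100),(16,255,255),(110,175,160,225)); print('seat',rect(cm,big(m),.045))
m=mask(im,(10,30,90),(30,160,255),(80,130,190,240)); print('chassis',rect(cm,big(m),.045))
for n,lo,hi,b,z in [('spraycap',(0,0,200),(179,60,255),(345,150,380,190),.13),('bluecap',(98,120,100),(115,255,255),(425,150,445,180),.13),('oilcap',(0,0,0),(179,255,45),(395,172,412,195),.125),('reel',(10,150,150),(25,255,255),(345,135,372,162),.033)]:
    p=big(mask(im,lo,hi,b)); (u,r)=cv2.minEnclosingCircle(p); print(n,u,r,ray(cm,[u],z).round(4))
for x0,y0,n in [(80,125,'c'),(335,125,'t')]:
    cv2.imwrite(f'pics/top_{n}.png',cv2.resize(im[y0:y0+110,x0:x0+110,::-1],None,fx=5,fy=5,interpolation=cv2.INTER_CUBIC))
E
```

```text
mat (array([513.5,  -8.7]), array([132.3, 232.4]), 13.2)
tray (array([ 558.7, -301.1]), array([202.2, 205.2]), 0.9)
seat (array([495.9, 272.7]), array([49. , 40.6]), 10.0)
chassis (array([528.3, 274.7]), array([185.8, 197.5]), 9.9)
spraycap (369.5, 164.5) 9.192488670349121 [[ 0.566 -0.234  0.13 ]]
bluecap (435.5, 163.5) 6.670932292938232 [[ 0.5699 -0.3691  0.13  ]]Traceback (most recent call last):
  File "<stdin>", line 8, in <module>
  File "h.py", line 20, in big
    cs,_=cv2.findContours(m,cv2.RETR_EXTERNAL,cv2.CHAIN_APPROX_NONE); return max(cs,key=cv2.contourArea)[:,0,:]
                                                                             ~~~^^^^^^^^^^^^^^^^^^^^^^^^
ValueError: max() iterable argument is empty
```

>>> apply_moves:
  deltas:
    - {"turn": [0,0,-0.94],"translation": [0,0,-0.25],"gripper": 1}
    - {"turn": [0,0,-0.94],"translation": [0,0,-0.25],"gripper": 1}
    - {"turn": [0,0,-0.94],"translation": [0,0,-0.25],"gripper": 1}
    - {"turn": [0,0,-0.94],"translation": [0,0,-0.25],"gripper": 1}
    - {"turn": [0,0,-0.94],"translation": [0,0,-0.25],"gripper": 1}
    - {"turn": [0,0,-0.94],"translation": [0,0,-0.25],"gripper": 1}
    - {"turn": [0,0,-0.94],"translation": [0,0,-0.25],"gripper": 1}
    - {"turn": [0,0,-0.94],"translation": [0,0,-0.25],"gripper": 1}
    - {"turn": [0,0,-0.94],"translation": [0,0,-0.25],"gripper": 1}
    - {"turn": [0,0,-0.94],"translation": [0,0,-0.25],"gripper": 1}
    - {"turn": [0,0,-0.94],"translation": [0,0,0],"gripper": 1}
    - {"turn": [0,0,-0.94],"translation": [0,0,0],"gripper": 1}
    - {"turn": [0,0,-0.9],"translation": [0,0,0],"gripper": 1}

```text
clock: 1.45
position: [0.1888, -0.6218, 0.305]
eef_rot: [-2.217, -2.225, -0.001]
ft_force: [0.0, -0.2, -0.5]
grip_width: 0.0943
grip_force: 0.0
```

>>> apply_moves:
  deltas:
    - {"translation": [0.6,0.7,0],"gripper": 1}
    - {"translation": [0.6,0.7,0],"gripper": 1}
    - {"translation": [0.6,0.7,0],"gripper": 1}
    - {"translation": [0.6,0.7,0],"gripper": 1}
    - {"translation": [0.6,0.7,0],"gripper": 1}
    - {"translation": [0.6,0.7,0],"gripper": 1}
    - {"translation": [0.6,0.7,0],"gripper": 1}
    - {"translation": [0.6,0.7,0],"gripper": 1}
    - {"translation": [0.6,0.7,0],"gripper": 1}
    - {"translation": [0.6,0.7,0],"gripper": 1}
    - {"translation": [0.6,0.7,0],"gripper": 1}
    - {"translation": [0.6,0.7,0],"gripper": 1}
    - {"translation": [0.6,0.7,0],"gripper": 1}
    - {"translation": [0,0,0],"gripper": 1}
    - {"translation": [0,0,0],"gripper": 1}

```text
invalid input at $.deltas[0]: expected keys gripper, translation, turn
```

Run:
```python
from h import *
st=bot.state(); im=imaging.grab_frame('wrist'); cv2.imwrite('pics/w1.png',im[:,:,::-1])
print(st['clock'],st['position'],R.from_rotvec(st['eef_rot']).as_matrix().round(3))
cm=cam('wrist',st)
for n,p in dict(spray=[.566,-.234,.13],bottle=[.5699,-.3691,.13],oil=[.5267,-.3016,.13],tr=[.5887,-.3006,.047]).items(): print(n,proj(cm,p).round(0))
```

```text
1.45 [ 0.18881354 -0.62178724  0.30504612] [[-0.003  1.    -0.   ]
 [ 1.     0.003  0.001]
 [ 0.001 -0.    -1.   ]]
spray [[ 691. -258.]]
bottle [[643. -73.]]
oil [[ 621. -160.]]
tr [[ 592. -100.]]
```

View pics/w1.png

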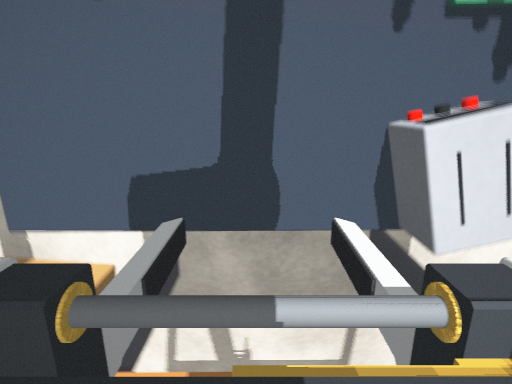

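The picture shows only the fingers and the grey power supply at the right (400–512, 100–245); the move was refused because a row needs all its keys.

>>> apply_moves:
  deltas:
    - {"translation": [0.6,0.7,0],"turn": [0,0,0],"gripper": 1}
    - {"translation": [0.6,0.7,0],"turn": [0,0,0],"gripper": 1}
    - {"translation": [0.6,0.7,0],"turn": [0,0,0],"gripper": 1}
    - {"translation": [0.6,0.7,0],"turn": [0,0,0],"gripper": 1}
    - {"translation": [0.6,0.7,0],"turn": [0,0,0],"gripper": 1}
    - {"translation": [0.6,0.7,0],"turn": [0,0,0],"gripper": 1}
    - {"translation": [0.6,0.7,0],"turn": [0,0,0],"gripper": 1}
    - {"translation": [0.6,0.7,0],"turn": [0,0,0],"gripper": 1}
    - {"translation": [0.6,0.7,0],"turn": [0,0,0],"gripper": 1}
    - {"translation": [0.6,0.7,0],"turn": [0,0,0],"gripper": 1}
    - {"translation": [0.6,0.7,0],"turn": [0,0,0],"gripper": 1}
    - {"translation": [0.6,0.7,0],"turn": [0,0,0],"gripper": 1}
    - {"translation": [0.6,0.7,0],"turn": [0,0,0],"gripper": 1}
    - {"translation": [0,0,0],"turn": [0,0,0],"gripper": 1}
    - {"translation": [0,0,0],"turn": [0,0,0],"gripper": 1}

```text
clock: 3.0
position: [0.5531, -0.3097, 0.305]
eef_rot: [-2.221, -2.221, 0.001]
ft_force: [1.3, -1.1, 1.0]
grip_width: 0.0937
grip_force: 0.0
```

Run:
```python
from h import *
st=bot.state(); im=imaging.grab_frame('wrist'); cv2.imwrite('pics/w2.png',im[:,:,::-1])
print(st['clock'],st['position'],st['ft_force'])
cm=cam('wrist',st)
for n,p in dict(spray=[.566,-.234,.13],bottle=[.5699,-.3691,.13],oil=[.5267,-.3016,.13],tr=[.5887,-.3006,.047]).items(): print(n,proj(cm,p).round(0))
```

```text
3.0 [ 0.55309482 -0.30972854  0.30500339] [ 1.27567945 -1.13329703  1.03741129]
spray [[269. 110.]]
bottle [[271. 221.]]
oil [[236. 168.]]
tr [[282. 157.]]
```

View pics/w2.png

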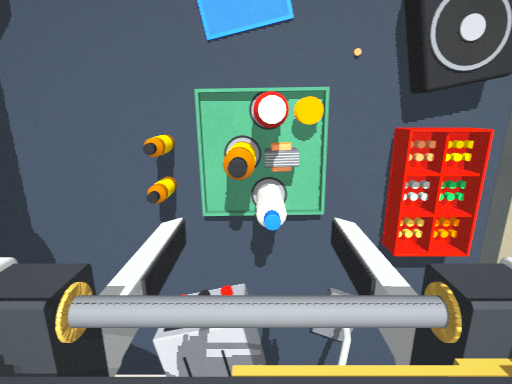

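The wrist view shows the caps at spray (271,109), bottle (271,220) and oil (238,167), matching the predictions. The transformer is at (282,157), with its core running along image x (world x).

Run:
```python
from h import *
im=cv2.imread('pics/w2.png')[:,:,::-1].copy(); st=bot.state(); cm=cam('wrist',st)
print('tray',rect(cm,big(mask(im,(65,60,30),(90,255,255),(185,80,335,225))),.018))
for n,lo,hi,b,z in [('spraycap',(0,0,170),(179,60,255),(250,90,290,130),.135),('bluecap',(98,120,100),(115,255,255),(255,205,290,235),.135),('oilcap',(0,0,0),(179,255,75),(222,152,252,182),.13),('reel',(15,150,150),(25,255,255),(290,92,330,130),.033)]:
    try: p=big(mask(im,lo,hi,b)); (u,r)=cv2.minEnclosingCircle(p); print(n,u,r,ray(cm,[u],z).round(4))
    except Exception as e: print(n,e)
m=mask(im,(0,0,0),(179,60,255),(262,140,305,175)); p=big(m); print('core',rect(cm,p,.047),cv2.boundingRect(p))
```

```text
tray (array([ 559.1, -302.5]), array([201.7, 200.9]), 0.8)
spraycap (271.6518859863281, 109.01898956298828) 14.450199127197266 [[ 0.5681 -0.2338  0.135 ]]
bluecap (272.0, 220.05262756347656) 10.249757766723633 [[ 0.57   -0.3671  0.135 ]]
oilcap (237.0, 167.0) 10.049975395202637 [[ 0.5274 -0.3011  0.13  ]]
reel (301.0, 112.5) 11.236202239990234 [[ 0.6155 -0.2385  0.033 ]]
core (array([ 586.5, -301.7]), array([49.9, 28.2]), 1.9) (264, 147, 35, 20)
```

>>> apply_moves:
  deltas:
    - {"translation": [0.95,0.17,0],"turn": [0,0,0],"gripper": 1}
    - {"translation": [0.95,0.17,0],"turn": [0,0,0],"gripper": 1}
    - {"translation": [0,0,0.75],"turn": [0,0,0],"gripper": 1}
    - {"translation": [0,0,0.75],"turn": [0,0,0],"gripper": 1}
    - {"translation": [0,0,0.75],"turn": [0,0,0],"gripper": 1}
    - {"translation": [0,0,0.75],"turn": [0,0,0],"gripper": 1}
    - {"translation": [0,0,0.75],"turn": [0,0,0],"gripper": 1}
    - {"translation": [0,0,0.75],"turn": [0,0,0],"gripper": 1}
    - {"translation": [0,0,0.75],"turn": [0,0,0],"gripper": 1}
    - {"translation": [0,0,0.7],"turn": [0,0,0],"gripper": 1}
    - {"translation": [0,0,0],"turn": [0,0,0],"gripper": 1}
    - {"translation": [0,0,0],"turn": [0,0,0],"gripper": 1}

```text
clock: 4.25
position: [0.5661, -0.2351, 0.0678]
eef_rot: [-2.224, -2.219, 0.0]
ft_force: [-0.7, -0.4, 0.3]
grip_width: 0.0939
grip_force: 0.0
```

>>> apply_moves:
  deltas:
    - {"translation": [0,0,0],"turn": [0,0,0],"gripper": -1}
    - {"translation": [0,0,0],"turn": [0,0,0],"gripper": -1}
    - {"translation": [0,0,0],"turn": [0,0,0],"gripper": -1}
    - {"translation": [0,0,0],"turn": [0,0,0],"gripper": -1}
    - {"translation": [0,0,0],"turn": [0,0,0],"gripper": -1}
    - {"translation": [0,0,0],"turn": [0,0,0],"gripper": -1}
    - {"translation": [0,0,0],"turn": [0,0,0],"gripper": -1}
    - {"translation": [0,0,0],"turn": [0,0,0],"gripper": -1}

```text
clock: 5.05
position: [0.5669, -0.2342, 0.0675]
eef_rot: [2.222, 2.221, 0.0]
ft_force: [0.6, -0.3, 0.4]
grip_width: 0.0435
grip_force: 29.9
```

>>> apply_moves:
  deltas:
    - {"translation": [0,0,-0.4],"turn": [0,0,0],"gripper": -1}
    - {"translation": [0,0,-0.7],"turn": [0,0,0],"gripper": -1}
    - {"translation": [0,0,-0.7],"turn": [0,0,0],"gripper": -1}
    - {"translation": [0.3,-0.08,0],"turn": [0,0,0],"gripper": -1}
    - {"translation": [0.61,-0.145,0],"turn": [0,0,0],"gripper": -1}
    - {"translation": [0.61,-0.145,0],"turn": [0,0,0],"gripper": -1}
    - {"translation": [0.61,-0.145,0],"turn": [0,0,0],"gripper": -1}
    - {"translation": [0.61,-0.145,0],"turn": [0,0,0],"gripper": -1}
    - {"translation": [0.61,-0.145,0],"turn": [0,0,0],"gripper": -1}
    - {"translation": [0.61,-0.145,0],"turn": [0,0,0],"gripper": -1}
    - {"translation": [0.61,-0.145,0],"turn": [0,0,0],"gripper": -1}
    - {"translation": [0.61,-0.145,0],"turn": [0,0,0],"gripper": -1}
    - {"translation": [0.61,-0.145,0],"turn": [0,0,0],"gripper": -1}
    - {"translation": [0.61,-0.145,0],"turn": [0,0,0],"gripper": -1}
    - {"translation": [0.61,-0.145,0],"turn": [0,0,0],"gripper": -1}
    - {"translation": [0.3,-0.07,0],"turn": [0,0,0],"gripper": -1}
    - {"translation": [0,0,0],"turn": [0,0,0],"gripper": -1}
    - {"translation": [0,0,0],"turn": [0,0,0],"gripper": -1}

```text
clock: 6.85
position: [0.4968, 0.058, 0.1391]
eef_rot: [-2.222, -2.221, 0.001]
ft_force: [-0.1, 0.6, -2.1]
grip_width: 0.0438
grip_force: 29.9
```

>>> apply_moves:
  deltas:
    - {"translation": [0,0,0.6],"turn": [0,0,0],"gripper": -1}
    - {"translation": [0,0,0.6],"turn": [0,0,0],"gripper": -1}
    - {"translation": [0,0,0.4],"turn": [0,0,0],"gripper": -1}
    - {"translation": [0,0,0.15],"turn": [0,0,0],"gripper": -1}
    - {"translation": [0,0,0.03],"turn": [0,0,0],"gripper": -1}
    - {"translation": [0,0,0],"turn": [0,0,0],"gripper": -1}
    - {"translation": [0,0,0],"turn": [0,0,0],"gripper": -1}

```text
clock: 7.55
position: [0.498, 0.058, 0.0694]
eef_rot: [2.221, 2.219, 0.002]
ft_force: [-0.7, -0.3, -3.0]
grip_width: 0.0434
grip_force: 29.9
```

>>> apply_moves:
  deltas:
    - {"translation": [0,0,0.05],"turn": [0,0,0],"gripper": -1}
    - {"translation": [0,0,0],"turn": [0,0,0],"gripper": -1}
    - {"translation": [0,0,0],"turn": [0,0,0],"gripper": -1}

```text
clock: 7.85
position: [0.4972, 0.0583, 0.0665]
eef_rot: [2.222, 2.221, 0.0]
ft_force: [-0.4, -0.0, -1.6]
grip_width: 0.0435
grip_force: 29.9
```

>>> apply_moves:
  deltas:
    - {"translation": [0,0,0],"turn": [0,0,0],"gripper": 1}
    - {"translation": [0,0,0],"turn": [0,0,0],"gripper": 1}
    - {"translation": [0,0,0],"turn": [0,0,0],"gripper": 1}
    - {"translation": [0,0,0],"turn": [0,0,0],"gripper": 1}
    - {"translation": [0,0,0],"turn": [0,0,0],"gripper": 1}
    - {"translation": [0,0,0],"turn": [0,0,0],"gripper": 1}
    - {"translation": [0,0,-0.6],"turn": [0,0,0],"gripper": 1}
    - {"translation": [0,0,-0.7],"turn": [0,0,0],"gripper": 1}
    - {"translation": [0,0,-0.7],"turn": [0,0,0],"gripper": 1}
    - {"translation": [0,0,-0.5],"turn": [0,0,0],"gripper": 1}
    - {"translation": [0,0,0],"turn": [0,0,0],"gripper": 1}

```text
clock: 8.95
position: [0.4992, 0.0581, 0.1695]
eef_rot: [2.218, 2.217, 0.006]
ft_force: [0.2, -1.2, 0.7]
grip_width: 0.0942
grip_force: 0.0
```

>>> apply_moves:
  deltas:
    - {"translation": [-0.9,0.075,0],"turn": [0,0,0],"gripper": 1}
    - {"translation": [-0.9,0.075,0],"turn": [0,0,0],"gripper": 1}
    - {"translation": [-0.9,0.075,0],"turn": [0,0,0],"gripper": 1}
    - {"translation": [-0.9,0.075,0],"turn": [0,0,0],"gripper": 1}
    - {"translation": [-0.9,0.075,0],"turn": [0,0,0],"gripper": 1}
    - {"translation": [-0.9,0.075,0],"turn": [0,0,0],"gripper": 1}
    - {"translation": [-0.9,0.075,0],"turn": [0,0,0],"gripper": 1}
    - {"translation": [-0.9,0.075,0],"turn": [0,0,0],"gripper": 1}
    - {"translation": [-0.9,0.075,0],"turn": [0,0,0],"gripper": 1}
    - {"translation": [-0.9,0.075,0],"turn": [0,0,0],"gripper": 1}
    - {"translation": [0,0,0],"turn": [0,0,0],"gripper": 1}
    - {"translation": [0,0,0],"turn": [0,0,0],"gripper": 1}

```text
clock: 10.15
position: [0.526, -0.3015, 0.1644]
eef_rot: [-2.221, -2.217, -0.0]
ft_force: [0.3, 0.5, 0.5]
grip_width: 0.0939
grip_force: 0.0
```

>>> apply_moves:
  deltas:
    - {"translation": [0,0,0.6],"turn": [0,0,0],"gripper": 1}
    - {"translation": [0,0,0.7],"turn": [0,0,0],"gripper": 1}
    - {"translation": [0,0,0.7],"turn": [0,0,0],"gripper": 1}
    - {"translation": [0,0,0.55],"turn": [0,0,0],"gripper": 1}
    - {"translation": [0,0,0],"turn": [0,0,0],"gripper": 1}
    - {"translation": [0,0,0],"turn": [0,0,0],"gripper": -1}
    - {"translation": [0,0,0],"turn": [0,0,0],"gripper": -1}
    - {"translation": [0,0,0],"turn": [0,0,0],"gripper": -1}
    - {"translation": [0,0,0],"turn": [0,0,0],"gripper": -1}
    - {"translation": [0,0,0],"turn": [0,0,0],"gripper": -1}
    - {"translation": [0,0,0],"turn": [0,0,0],"gripper": -1}
    - {"translation": [0,0,0],"turn": [0,0,0],"gripper": -1}
    - {"translation": [0,0,0],"turn": [0,0,0],"gripper": -1}

```text
clock: 11.45
position: [0.5269, -0.3018, 0.0643]
eef_rot: [2.222, 2.221, 0.0]
ft_force: [0.4, -0.4, 1.0]
grip_width: 0.0413
grip_force: 30.0
```

>>> apply_moves:
  deltas:
    - {"translation": [0,0,-0.4],"turn": [0,0,0],"gripper": -1}
    - {"translation": [0,0,-0.7],"turn": [0,0,0],"gripper": -1}
    - {"translation": [0,0,-0.7],"turn": [0,0,0],"gripper": -1}
    - {"translation": [0.3,-0.02,0],"turn": [0,0,0],"gripper": -1}
    - {"translation": [0.61,-0.03,0],"turn": [0,0,0],"gripper": -1}
    - {"translation": [0.61,-0.03,0],"turn": [0,0,0],"gripper": -1}
    - {"translation": [0.61,-0.03,0],"turn": [0,0,0],"gripper": -1}
    - {"translation": [0.61,-0.03,0],"turn": [0,0,0],"gripper": -1}
    - {"translation": [0.61,-0.03,0],"turn": [0,0,0],"gripper": -1}
    - {"translation": [0.61,-0.03,0],"turn": [0,0,0],"gripper": -1}
    - {"translation": [0.61,-0.03,0],"turn": [0,0,0],"gripper": -1}
    - {"translation": [0.61,-0.03,0],"turn": [0,0,0],"gripper": -1}
    - {"translation": [0.61,-0.03,0],"turn": [0,0,0],"gripper": -1}
    - {"translation": [0.61,-0.03,0],"turn": [0,0,0],"gripper": -1}
    - {"translation": [0.61,-0.02,0],"turn": [0,0,0],"gripper": -1}
    - {"translation": [0.3,0,0],"turn": [0,0,0],"gripper": -1}
    - {"translation": [0,0,0],"turn": [0,0,0],"gripper": -1}
    - {"translation": [0,0,0],"turn": [0,0,0],"gripper": -1}

```text
clock: 13.25
position: [0.5131, -0.0095, 0.1359]
eef_rot: [-2.221, -2.221, 0.001]
ft_force: [0.1, 0.7, -1.2]
grip_width: 0.0414
grip_force: 30.0
```

>>> apply_moves:
  deltas:
    - {"translation": [0,0,0.6],"turn": [0,0,0],"gripper": -1}
    - {"translation": [0,0,0.6],"turn": [0,0,0],"gripper": -1}
    - {"translation": [0,0,0.4],"turn": [0,0,0],"gripper": -1}
    - {"translation": [0,0,0.15],"turn": [0,0,0],"gripper": -1}
    - {"translation": [0,0,0.06],"turn": [0,0,0],"gripper": -1}
    - {"translation": [0,0,0],"turn": [0,0,0],"gripper": -1}
    - {"translation": [0,0,0],"turn": [0,0,0],"gripper": -1}

```text
clock: 13.95
position: [0.5142, -0.0097, 0.0649]
eef_rot: [2.221, 2.219, 0.002]
ft_force: [-0.0, -1.0, -1.5]
grip_width: 0.0418
grip_force: 30.0
```

>>> apply_moves:
  deltas:
    - {"translation": [0,0,0.03],"turn": [0,0,0],"gripper": -1}
    - {"translation": [0,0,0],"turn": [0,0,0],"gripper": -1}
    - {"translation": [0,0,0],"turn": [0,0,0],"gripper": 1}
    - {"translation": [0,0,0],"turn": [0,0,0],"gripper": 1}
    - {"translation": [0,0,0],"turn": [0,0,0],"gripper": 1}
    - {"translation": [0,0,0],"turn": [0,0,0],"gripper": 1}
    - {"translation": [0,0,0],"turn": [0,0,0],"gripper": 1}
    - {"translation": [0,0,0],"turn": [0,0,0],"gripper": 1}
    - {"translation": [0,0,-0.6],"turn": [0,0,0],"gripper": 1}
    - {"translation": [0,0,-0.7],"turn": [0,0,0],"gripper": 1}
    - {"translation": [0,0,-0.7],"turn": [0,0,0],"gripper": 1}
    - {"translation": [0,0,-0.55],"turn": [0,0,0],"gripper": 1}
    - {"translation": [0,0,0],"turn": [0,0,0],"gripper": 1}

```text
clock: 15.25
position: [0.5157, -0.0098, 0.1681]
eef_rot: [2.218, 2.217, 0.006]
ft_force: [0.1, 1.0, 0.6]
grip_width: 0.0939
grip_force: 0.0
```

>>> apply_moves:
  deltas:
    - {"translation": [-0.9,0.14,0],"turn": [0,0,0],"gripper": 1}
    - {"translation": [-0.9,0.14,0],"turn": [0,0,0],"gripper": 1}
    - {"translation": [-0.9,0.14,0],"turn": [0,0,0],"gripper": 1}
    - {"translation": [-0.9,0.14,0],"turn": [0,0,0],"gripper": 1}
    - {"translation": [-0.9,0.14,0],"turn": [0,0,0],"gripper": 1}
    - {"translation": [-0.9,0.14,0],"turn": [0,0,0],"gripper": 1}
    - {"translation": [-0.9,0.14,0],"turn": [0,0,0],"gripper": 1}
    - {"translation": [-0.9,0.14,0],"turn": [0,0,0],"gripper": 1}
    - {"translation": [-0.9,0.14,0],"turn": [0,0,0],"gripper": 1}
    - {"translation": [-0.85,0.14,0],"turn": [0,0,0],"gripper": 1}
    - {"translation": [0,0,0],"turn": [0,0,0],"gripper": 1}
    - {"translation": [0,0,0],"turn": [0,0,0],"gripper": 1}

```text
clock: 16.45
position: [0.5684, -0.3671, 0.1625]
eef_rot: [-2.221, -2.218, -0.0]
ft_force: [0.2, 0.9, -0.2]
grip_width: 0.0939
grip_force: 0.0
```

Down 0.096 to about 0.066, then close.

>>> apply_moves:
  deltas:
    - {"translation": [0,0.03,0.6],"turn": [0,0,0],"gripper": 1}
    - {"translation": [0,0,0.7],"turn": [0,0,0],"gripper": 1}
    - {"translation": [0,0,0.7],"turn": [0,0,0],"gripper": 1}
    - {"translation": [0,0,0.4],"turn": [0,0,0],"gripper": 1}
    - {"translation": [0,0,0],"turn": [0,0,0],"gripper": 1}
    - {"translation": [0,0,0],"turn": [0,0,0],"gripper": -1}
    - {"translation": [0,0,0],"turn": [0,0,0],"gripper": -1}
    - {"translation": [0,0,0],"turn": [0,0,0],"gripper": -1}
    - {"translation": [0,0,0],"turn": [0,0,0],"gripper": -1}
    - {"translation": [0,0,0],"turn": [0,0,0],"gripper": -1}
    - {"translation": [0,0,0],"turn": [0,0,0],"gripper": -1}
    - {"translation": [0,0,0],"turn": [0,0,0],"gripper": -1}
    - {"translation": [0,0,0],"turn": [0,0,0],"gripper": -1}

```text
clock: 17.75
position: [0.5704, -0.3674, 0.0687]
eef_rot: [2.222, 2.221, -0.0]
ft_force: [0.0, -0.1, -0.5]
grip_width: 0.0395
grip_force: 30.0
```

>>> apply_moves:
  deltas:
    - {"translation": [0,0,-0.4],"turn": [0,0,0],"gripper": -1}
    - {"translation": [0,0,-0.7],"turn": [0,0,0],"gripper": -1}
    - {"translation": [0,0,-0.7],"turn": [0,0,0],"gripper": -1}
    - {"translation": [0.3,-0.08,0],"turn": [0,0,0],"gripper": -1}
    - {"translation": [0.61,-0.08,0],"turn": [0,0,0],"gripper": -1}
    - {"translation": [0.61,-0.08,0],"turn": [0,0,0],"gripper": -1}
    - {"translation": [0.61,-0.08,0],"turn": [0,0,0],"gripper": -1}
    - {"translation": [0.61,-0.08,0],"turn": [0,0,0],"gripper": -1}
    - {"translation": [0.61,-0.08,0],"turn": [0,0,0],"gripper": -1}
    - {"translation": [0.61,-0.08,0],"turn": [0,0,0],"gripper": -1}
    - {"translation": [0.61,-0.08,0],"turn": [0,0,0],"gripper": -1}
    - {"translation": [0.61,-0.08,0],"turn": [0,0,0],"gripper": -1}
    - {"translation": [0.61,-0.08,0],"turn": [0,0,0],"gripper": -1}
    - {"translation": [0.61,-0.08,0],"turn": [0,0,0],"gripper": -1}
    - {"translation": [0.55,-0.08,0],"turn": [0,0,0],"gripper": -1}
    - {"translation": [0.3,-0.08,0],"turn": [0,0,0],"gripper": -1}
    - {"translation": [0,0,0],"turn": [0,0,0],"gripper": -1}
    - {"translation": [0,0,0],"turn": [0,0,0],"gripper": -1}

```text
clock: 19.55
position: [0.5287, -0.0775, 0.1403]
eef_rot: [-2.222, -2.221, 0.001]
ft_force: [0.1, -0.6, -2.2]
grip_width: 0.0395
grip_force: 30.0
```

>>> apply_moves:
  deltas:
    - {"translation": [0,0,0.6],"turn": [0,0,0],"gripper": -1}
    - {"translation": [0,0,0.6],"turn": [0,0,0],"gripper": -1}
    - {"translation": [0,0,0.4],"turn": [0,0,0],"gripper": -1}
    - {"translation": [0,0,0.15],"turn": [0,0,0],"gripper": -1}
    - {"translation": [0,0,0.07],"turn": [0,0,0],"gripper": -1}
    - {"translation": [0,0,0],"turn": [0,0,0],"gripper": -1}
    - {"translation": [0,0,0],"turn": [0,0,0],"gripper": -1}

```text
clock: 20.25
position: [0.5299, -0.0779, 0.0689]
eef_rot: [2.221, 2.219, 0.002]
ft_force: [0.7, 1.1, -1.6]
grip_width: 0.0397
grip_force: 30.0
```

>>> apply_moves:
  deltas:
    - {"translation": [0,0,0.03],"turn": [0,0,0],"gripper": -1}
    - {"translation": [0,0,0],"turn": [0,0,0],"gripper": -1}
    - {"translation": [0,0,0],"turn": [0,0,0],"gripper": 1}
    - {"translation": [0,0,0],"turn": [0,0,0],"gripper": 1}
    - {"translation": [0,0,0],"turn": [0,0,0],"gripper": 1}
    - {"translation": [0,0,0],"turn": [0,0,0],"gripper": 1}
    - {"translation": [0,0,0],"turn": [0,0,0],"gripper": 1}
    - {"translation": [0,0,0],"turn": [0,0,0],"gripper": 1}
    - {"translation": [0,0,-0.65],"turn": [0,0,0],"gripper": 1}
    - {"translation": [0,0,-0.65],"turn": [0,0,0],"gripper": 1}
    - {"translation": [0,0,-0.65],"turn": [0,0,0],"gripper": 1}
    - {"translation": [0,0,-0.65],"turn": [0,0,0],"gripper": 1}
    - {"translation": [0,0,-0.65],"turn": [0,0,0],"gripper": 1}

```text
clock: 21.55
position: [0.5288, -0.0773, 0.1977]
eef_rot: [-2.222, -2.221, 0.0]
ft_force: [-0.7, -0.4, 0.0]
grip_width: 0.0942
grip_force: 0.0
```

>>> apply_moves:
  deltas:
    - {"translation": [-0.8,0.18,0],"turn": [0,0,0],"gripper": 1}
    - {"translation": [-0.8,0.18,0],"turn": [0,0,0],"gripper": 1}
    - {"translation": [-0.8,0.18,0],"turn": [0,0,0],"gripper": 1}
    - {"translation": [-0.8,0.18,0],"turn": [0,0,0],"gripper": 1}
    - {"translation": [-0.8,0.18,0],"turn": [0,0,0],"gripper": 1}
    - {"translation": [-0.8,0.18,0],"turn": [0,0,0],"gripper": 1}
    - {"translation": [-0.8,0.18,0],"turn": [0,0,0],"gripper": 1}
    - {"translation": [-0.8,0.18,0],"turn": [0,0,0],"gripper": 1}
    - {"translation": [0,0,0],"turn": [0,0,0],"gripper": 1}
    - {"translation": [0,0,0],"turn": [0,0,0],"gripper": 1}
    - {"translation": [0,0,0],"turn": [0,0,0],"gripper": 1}

```text
clock: 22.65
position: [0.5863, -0.3322, 0.1964]
eef_rot: [-2.22, -2.221, -0.0]
ft_force: [-0.1, 0.6, 0.0]
grip_width: 0.0941
grip_force: 0.0
```

Run:
```python
from h import *
st=bot.state(); im=imaging.grab_frame('wrist'); cm=cam('wrist',st); np.save('w3.npy',im)
t=imaging.grab_frame('top'); ct=cam('top')
cv2.imwrite('pics/w3.png',np.hstack([cv2.resize(im,(400,300)),cv2.resize(t[110:260,60:260],(400,300))])[:,:,::-1])
print(st['clock'],st['position'],proj(cm,[.587,-.302,.047]))
```

```text
22.65 [ 0.58627018 -0.33220453  0.19642474] [[258.56405517 152.70626103]]
```

View pics/w3.png

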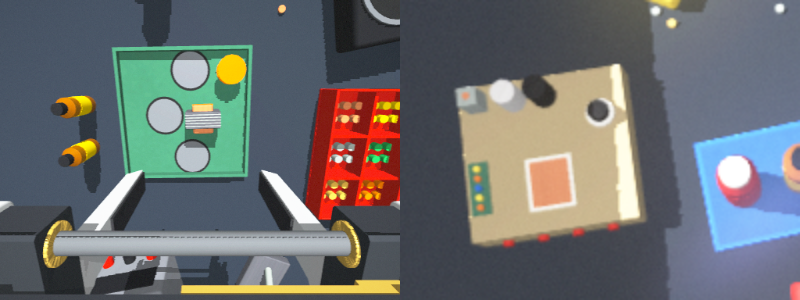

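The transformer stands clear at full-frame (260,152), with the three coasters empty. The spray can and oil bottle show on the mat (the bottle is outside this crop). The copper seat is clear, and the dial knob is about 80 mm from it.

Run:
```python
from h import *
im=np.load('w3.npy'); st=bot.state(); cm=cam('wrist',st)
m=mask(im,(0,0,0),(179,70,255),(230,130,292,175)); 
n,l,s,c=cv2.connectedComponentsWithStats(m)
print(s.tolist())
m=cv2.morphologyEx(m,cv2.MORPH_OPEN,np.ones((5,5)))
p=big(m); print('core',rect(cm,p,.047),cv2.boundingRect(p))
q=big(mask(im,(5,100,80),(18,255,255),(230,125,292,180))); print('coil',cv2.boundingRect(q),rect(cm,q,.039))
cv2.imwrite('pics/w3c.png',cv2.resize(im[115:190,215:305,::-1],None,fx=6,fy=6,interpolation=cv2.INTER_NEAREST))
print('tray',rect(cm,big(mask(im,(65,60,30),(90,255,255),(130,40,335,235))),.018))
for nm,b in [('L',(215,60,272,118)),('C',(182,118,240,175)),('R',(220,175,272,225))]:
    q=big(mask(im,(0,0,100),(179,45,255),b)); (u,r)=cv2.minEnclosingCircle(q); print(nm,u,r,ray(cm,[u],.005).round(4))
```

```text
[[0, 0, 512, 384, 195450], [261, 132, 4, 1, 4], [230, 135, 5, 28, 97], [236, 139, 47, 27, 1049], [273, 168, 1, 1, 1], [247, 170, 1, 1, 1], [250, 171, 5, 1, 5], [271, 170, 1, 1, 1]]
core (array([ 588., -301.]), array([50.1, 27.4]), 1.3) (237, 139, 46, 26)
coil (247, 164, 26, 7) (array([ 588.3, -319.5]), array([28.6,  7. ]), 0.1)
tray (array([ 559.8, -301.5]), array([201.6, 200.9]), 1.0)
L (242.90284729003906, 89.33422088623047) 23.6912899017334 [[ 0.5687 -0.233   0.005 ]]
C (210.56556701660156, 147.56556701660156) 22.236183166503906 [[ 0.5278 -0.3015  0.005 ]]
R (245.8125, 199.6015625) 20.950342178344727 [[ 0.5708 -0.3687  0.005 ]]
```

View pics/w3c.png

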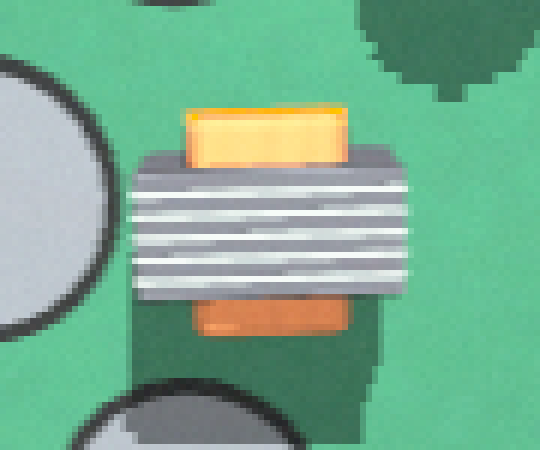

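>>> apply_moves:
  deltas:
    - {"translation": [0.36,0.02,0],"turn": [0,0,0],"gripper": 0.5}
    - {"translation": [0.36,0.02,0],"turn": [0,0,0],"gripper": 0.5}
    - {"translation": [0,0,0.8],"turn": [0,0,0],"gripper": 0.5}
    - {"translation": [0,0,0.8],"turn": [0,0,0],"gripper": 0.5}
    - {"translation": [0,0,0.8],"turn": [0,0,0],"gripper": 0.5}
    - {"translation": [0,0,0.8],"turn": [0,0,0],"gripper": 0.5}
    - {"translation": [0,0,0.7],"turn": [0,0,0],"gripper": 0.5}
    - {"translation": [0,0,0.4],"turn": [0,0,0],"gripper": 0.5}
    - {"translation": [0,0,0.2],"turn": [0,0,0],"gripper": 0.5}
    - {"translation": [0,0,0],"turn": [0,0,0],"gripper": 0.5}
    - {"translation": [0,0,0],"turn": [0,0,0],"gripper": 0.5}

```text
clock: 23.85
position: [0.589, -0.305, 0.0182]
eef_rot: [2.22, 2.219, 0.001]
ft_force: [0.2, 0.5, -0.8]
grip_width: 0.0706
grip_force: 0.0
```

>>> apply_moves:
  deltas:
    - {"translation": [0,0,0],"turn": [0,0,0],"gripper": -1}
    - {"translation": [0,0,0],"turn": [0,0,0],"gripper": -1}
    - {"translation": [0,0,0],"turn": [0,0,0],"gripper": -1}
    - {"translation": [0,0,0],"turn": [0,0,0],"gripper": -1}
    - {"translation": [0,0,0],"turn": [0,0,0],"gripper": -1}
    - {"translation": [0,0,0],"turn": [0,0,0],"gripper": -1}

```text
clock: 24.45
position: [0.5883, -0.3049, 0.0175]
eef_rot: [2.221, 2.22, -0.0]
ft_force: [-1.1, 0.7, 6.5]
grip_width: 0.0496
grip_force: 29.8
```

>>> apply_moves:
  deltas:
    - {"translation": [0,0,-0.4],"turn": [0,0,0],"gripper": -1}
    - {"translation": [0,0,-0.8],"turn": [0,0,0],"gripper": -1}
    - {"translation": [0,0,-0.8],"turn": [0,0,0],"gripper": -1}
    - {"translation": [0,0,-0.8],"turn": [0,0,0],"gripper": -1}
    - {"translation": [0,0,-0.8],"turn": [0,0,0],"gripper": -1}
    - {"translation": [0,0,-0.7],"turn": [0,0,0],"gripper": -1}
    - {"translation": [0,0,0],"turn": [0,0,0],"gripper": -1}
    - {"translation": [0,0,0],"turn": [0,0,0],"gripper": -1}

```text
clock: 25.25
position: [0.5878, -0.3043, 0.1882]
eef_rot: [-2.222, -2.221, -0.0]
ft_force: [-0.1, 0.2, -3.6]
grip_width: 0.0494
grip_force: 29.8
```

>>> apply_moves:
  deltas:
    - {"translation": [0.5,-0.15,0],"turn": [0,0,0],"gripper": -1}
    - {"translation": [0.85,-0.15,0],"turn": [0,0,0],"gripper": -1}
    - {"translation": [0.85,-0.15,0],"turn": [0,0,0],"gripper": -1}
    - {"translation": [0.85,-0.15,0],"turn": [0,0,0],"gripper": -1}
    - {"translation": [0.85,-0.15,0],"turn": [0,0,0],"gripper": -1}
    - {"translation": [0.85,-0.15,0],"turn": [0,0,0],"gripper": -1}
    - {"translation": [0.85,-0.15,0],"turn": [0,0,0],"gripper": -1}
    - {"translation": [0.85,-0.15,0],"turn": [0,0,0],"gripper": -1}
    - {"translation": [0.85,-0.15,0],"turn": [0,0,0],"gripper": -1}
    - {"translation": [0.85,-0.15,0],"turn": [0,0,0],"gripper": -1}
    - {"translation": [0.85,-0.15,0],"turn": [0,0,0],"gripper": -1}
    - {"translation": [0.85,-0.15,0],"turn": [0,0,0],"gripper": -1}
    - {"translation": [0.85,-0.15,0],"turn": [0,0,0],"gripper": -1}
    - {"translation": [0.85,-0.15,0],"turn": [0,0,0],"gripper": -1}
    - {"translation": [0.85,-0.15,0],"turn": [0,0,0],"gripper": -1}
    - {"translation": [0.4,-0.1,0],"turn": [0,0,0],"gripper": -1}
    - {"translation": [0,0,0],"turn": [0,0,-0.83],"gripper": -1}
    - {"translation": [0,0,0],"turn": [0,0,-0.84],"gripper": -1}
    - {"translation": [0,0,0],"turn": [0,0,0],"gripper": -1}
    - {"translation": [0,0,0],"turn": [0,0,0],"gripper": -1}

```text
clock: 27.25
position: [0.4932, 0.2072, 0.1867]
eef_rot: [-2.021, -2.403, 0.004]
ft_force: [-0.9, -1.0, -2.6]
grip_width: 0.0499
grip_force: 29.8
```

Run:
```python
from h import *
st=bot.state(); im=imaging.grab_frame('wrist'); cm=cam('wrist',st)
cv2.imwrite('pics/w4.png',im[:,:,::-1])
print(st['clock'],st['position'],st['grip_width'],R.from_rotvec(st['eef_rot']).as_matrix().round(3))
u=proj(cm,[.496,.273,.045])[0].astype(int); print(u)
q=big(mask(im,(3,90,80),(18,255,255),(u[0]-60,max(u[1]-60,0),u[0]+60,u[1]+60))); print('seat',rect(cm,q,.045),cv2.boundingRect(q))
```

```text
27.25 [0.49319947 0.20719606 0.18670369] 0.049928987953646836 [[-0.172  0.985 -0.003]
 [ 0.985  0.172 -0.001]
 [-0.    -0.003 -1.   ]]
[271 121]
seat (array([497.6, 272.9]), array([51. , 42.9]), 9.9) (249, 100, 50, 43)
```

View pics/w4.png

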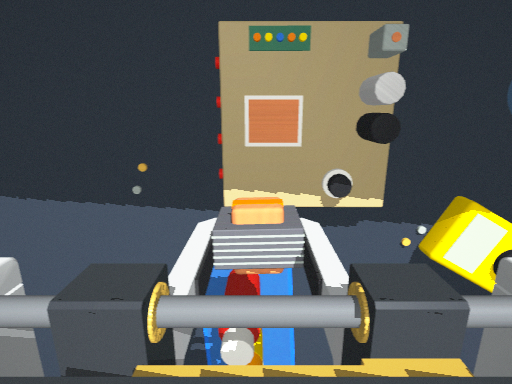

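The seat is at (273,121) and measures 51 x 43 mm, at (0.4976, 0.2729) and 9.9°. The transformer hangs square in the fingers at about (257,240).

>>> apply_moves:
  deltas:
    - {"translation": [0.52,0.13,0],"turn": [0,0,0],"gripper": -1}
    - {"translation": [0.52,0.13,0],"turn": [0,0,0],"gripper": -1}
    - {"translation": [0.52,0.13,0],"turn": [0,0,0],"gripper": -1}
    - {"translation": [0,0,0.6],"turn": [0,0,0],"gripper": -1}
    - {"translation": [0,0,0.7],"turn": [0,0,0],"gripper": -1}
    - {"translation": [0,0,0.7],"turn": [0,0,0],"gripper": -1}
    - {"translation": [0,0,0.6],"turn": [0,0,0],"gripper": -1}
    - {"translation": [0,0,0.4],"turn": [0,0,0],"gripper": -1}
    - {"translation": [0,0,0.1],"turn": [0,0,0],"gripper": -1}
    - {"translation": [0,0,0],"turn": [0,0,0],"gripper": -1}
    - {"translation": [0,0,0],"turn": [0,0,0],"gripper": -1}
    - {"translation": [0,0,0],"turn": [0,0,0],"gripper": -1}

```text
clock: 28.5
position: [0.5, 0.272, 0.0662]
eef_rot: [2.019, 2.405, 0.004]
ft_force: [0.2, -0.6, -3.8]
grip_width: 0.0501
grip_force: 29.8
```

>>> apply_moves:
  deltas:
    - {"translation": [0,-0.03,0.12],"turn": [0,0,0],"gripper": -1}
    - {"translation": [0,0,0.06],"turn": [0,0,0],"gripper": -1}
    - {"translation": [0,0,0.02],"turn": [0,0,0],"gripper": -1}
    - {"translation": [0,0,0],"turn": [0,0,0],"gripper": -1}
    - {"translation": [0,0,0],"turn": [0,0,0],"gripper": -1}

```text
clock: 29.0
position: [0.4977, 0.2715, 0.0575]
eef_rot: [-2.019, -2.406, 0.0]
ft_force: [-3.9, -0.9, 5.4]
grip_width: 0.0496
grip_force: 29.8
```

>>> apply_moves:
  deltas:
    - {"translation": [0,0,0],"turn": [0,0,0],"gripper": 0.6}
    - {"translation": [0,0,0],"turn": [0,0,0],"gripper": 0.6}
    - {"translation": [0,0,0],"turn": [0,0,0],"gripper": 0.6}
    - {"translation": [0,0,0],"turn": [0,0,0],"gripper": 0.6}
    - {"translation": [0,0,0],"turn": [0,0,0],"gripper": 0.6}
    - {"translation": [0,0,-0.4],"turn": [0,0,0],"gripper": 0.6}
    - {"translation": [0,0,-0.8],"turn": [0,0,0],"gripper": 0.6}
    - {"translation": [0,0,-0.8],"turn": [0,0,0],"gripper": 0.6}
    - {"translation": [0,0,-0.8],"turn": [0,0,0],"gripper": 1}
    - {"translation": [0,0,-0.8],"turn": [0,0,0],"gripper": 1}
    - {"translation": [-0.8,0,0],"turn": [0,0,0],"gripper": 1}
    - {"translation": [-0.8,0,0],"turn": [0,0,0],"gripper": 1}
    - {"translation": [0,0,0],"turn": [0,0,0],"gripper": 1}
    - {"translation": [0,0,0],"turn": [0,0,0],"gripper": 1}

```text
clock: 30.4
position: [0.509, 0.2083, 0.2016]
eef_rot: [2.021, 2.405, 0.002]
ft_force: [-0.5, 0.4, -0.2]
grip_width: 0.0938
grip_force: 0.0
```

Run:
```python
from h import *
st=bot.state(); im=imaging.grab_frame('wrist'); cm=cam('wrist',st); t=imaging.grab_frame('top')
u=proj(cm,[[.4976,.2729,.045],[.4976,.2729,.087]]); print(st['position'],u)
a,b=u[1].astype(int)
cv2.imwrite('pics/w5.png',np.hstack([cv2.resize(im[b-75:b+75,a-100:a+100],(400,300)),cv2.resize(t[125:250,195:345],(360,300))])[:,:,::-1])
m=cv2.morphologyEx(mask(im,(0,0,0),(179,70,255),(a-40,b-22,a+40,b+30)),cv2.MORPH_OPEN,np.ones((5,5))); print(rect(cm,big(m),.087))
ct=cam('top')
for n,lo,hi,bx,z in [('spraycap',(0,0,170),(179,60,255),(195,150,250,230),.134),('bluecap',(98,160,130),(110,255,255),(265,150,330,230),.134)]:
    q=big(mask(t,lo,hi,bx)); c,r=cv2.minEnclosingCircle(q); print(n,c,r,ray(ct,[c],z).round(4))
```

```text
[0.5089656  0.20830767 0.20162323] [[257.63826069 119.43629381]
 [257.62455088 120.76329528]]
(array([497.7, 269.1]), array([53.8, 31.7]), 11.5)
spraycap (226.6690216064453, 195.68310546875) 8.507683753967285 [[0.496  0.0589 0.134 ]]
bluecap (298.1484680175781, 199.5532989501953) 20.719057083129883 [[ 0.4901 -0.0867  0.134 ]]
```

View pics/w5.png

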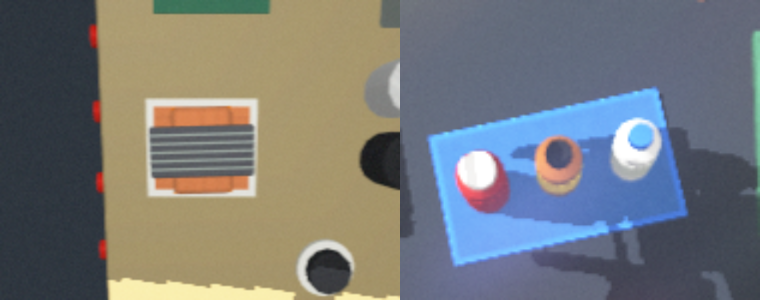

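The transformer sits centred and square on the copper, and all three containers stand on the mat. Next is the bottle.

>>> apply_moves:
  deltas:
    - {"translation": [0,0,0],"turn": [0,0,0.83],"gripper": 1}
    - {"translation": [0,0,0],"turn": [0,0,0.84],"gripper": 1}
    - {"translation": [-0.8,0.06,0],"turn": [0,0,0],"gripper": 1}
    - {"translation": [-0.8,0.06,0],"turn": [0,0,0],"gripper": 1}
    - {"translation": [-0.8,0.06,0],"turn": [0,0,0],"gripper": 1}
    - {"translation": [-0.8,0.06,0],"turn": [0,0,0],"gripper": 1}
    - {"translation": [-0.8,0.06,0],"turn": [0,0,0],"gripper": 1}
    - {"translation": [-0.8,0.06,0],"turn": [0,0,0],"gripper": 1}
    - {"translation": [-0.8,0.06,0],"turn": [0,0,0],"gripper": 1}
    - {"translation": [-0.8,0.06,0],"turn": [0,0,0],"gripper": 1}
    - {"translation": [-0.75,0.04,0],"turn": [0,0,0],"gripper": 1}
    - {"translation": [0,0,0],"turn": [0,0,0],"gripper": 1}
    - {"translation": [0,0,0],"turn": [0,0,0],"gripper": 1}
    - {"translation": [0,0,0],"turn": [0,0,0],"gripper": 1}

```text
clock: 31.9
position: [0.5294, -0.0763, 0.2005]
eef_rot: [-2.22, -2.222, -0.0]
ft_force: [-0.2, -0.5, 0.1]
grip_width: 0.0941
grip_force: 0.0
```

>>> apply_moves:
  deltas:
    - {"translation": [-0.03,0,0.7],"turn": [0,0,0],"gripper": 1}
    - {"translation": [0,0,0.8],"turn": [0,0,0],"gripper": 1}
    - {"translation": [0,0,0.8],"turn": [0,0,0],"gripper": 1}
    - {"translation": [0,0,0.7],"turn": [0,0,0],"gripper": 1}
    - {"translation": [0,0,0.3],"turn": [0,0,0],"gripper": 1}
    - {"translation": [0,0,0],"turn": [0,0,0],"gripper": 1}
    - {"translation": [0,0,0],"turn": [0,0,0],"gripper": -1}
    - {"translation": [0,0,0],"turn": [0,0,0],"gripper": -1}
    - {"translation": [0,0,0],"turn": [0,0,0],"gripper": -1}
    - {"translation": [0,0,0],"turn": [0,0,0],"gripper": -1}
    - {"translation": [0,0,0],"turn": [0,0,0],"gripper": -1}
    - {"translation": [0,0,0],"turn": [0,0,0],"gripper": -1}
    - {"translation": [0,0,0],"turn": [0,0,0],"gripper": -1}

```text
clock: 33.2
position: [0.5294, -0.0789, 0.0687]
eef_rot: [2.222, 2.221, -0.0]
ft_force: [-0.7, -0.1, 0.5]
grip_width: 0.0412
grip_force: 0.0
```

>>> apply_moves:
  deltas:
    - {"translation": [0,0,0],"turn": [0,0,0],"gripper": -1}
    - {"translation": [0,0,0],"turn": [0,0,0],"gripper": -1}
    - {"translation": [0,0,-0.4],"turn": [0,0,0],"gripper": -1}
    - {"translation": [0,0,-0.7],"turn": [0,0,0],"gripper": -1}
    - {"translation": [0,0,-0.7],"turn": [0,0,0],"gripper": -1}
    - {"translation": [0,0,0],"turn": [0,0,0],"gripper": -1}

```text
clock: 33.8
position: [0.5319, -0.0797, 0.1443]
eef_rot: [2.217, 2.216, 0.005]
ft_force: [0.7, -0.8, -1.0]
grip_width: 0.0392
grip_force: 30.0
```

>>> apply_moves:
  deltas:
    - {"translation": [-0.3,0.08,0],"turn": [0,0,0],"gripper": -1}
    - {"translation": [-0.61,0.08,0],"turn": [0,0,0],"gripper": -1}
    - {"translation": [-0.61,0.08,0],"turn": [0,0,0],"gripper": -1}
    - {"translation": [-0.61,0.08,0],"turn": [0,0,0],"gripper": -1}
    - {"translation": [-0.61,0.08,0],"turn": [0,0,0],"gripper": -1}
    - {"translation": [-0.61,0.08,0],"turn": [0,0,0],"gripper": -1}
    - {"translation": [-0.61,0.08,0],"turn": [0,0,0],"gripper": -1}
    - {"translation": [-0.61,0.08,0],"turn": [0,0,0],"gripper": -1}
    - {"translation": [-0.61,0.08,0],"turn": [0,0,0],"gripper": -1}
    - {"translation": [-0.61,0.08,0],"turn": [0,0,0],"gripper": -1}
    - {"translation": [-0.61,0.08,0],"turn": [0,0,0],"gripper": -1}
    - {"translation": [-0.55,0.08,0],"turn": [0,0,0],"gripper": -1}
    - {"translation": [-0.3,0.08,0],"turn": [0,0,0],"gripper": -1}
    - {"translation": [0,0,0],"turn": [0,0,0],"gripper": -1}
    - {"translation": [0,0,0],"turn": [0,0,0],"gripper": -1}
    - {"translation": [0,0,0],"turn": [0,0,0],"gripper": -1}

```text
clock: 35.4
position: [0.5706, -0.3677, 0.14]
eef_rot: [-2.22, -2.221, -0.0]
ft_force: [0.4, 0.5, -1.6]
grip_width: 0.0399
grip_force: 30.0
```

>>> apply_moves:
  deltas:
    - {"translation": [0,0,0.6],"turn": [0,0,0],"gripper": -1}
    - {"translation": [0,0,0.6],"turn": [0,0,0],"gripper": -1}
    - {"translation": [0,0,0.4],"turn": [0,0,0],"gripper": -1}
    - {"translation": [0,0,0.13],"turn": [0,0,0],"gripper": -1}
    - {"translation": [0,0,0.04],"turn": [0,0,0],"gripper": -1}
    - {"translation": [0,0,0],"turn": [0,0,0],"gripper": -1}
    - {"translation": [0,0,0],"turn": [0,0,0],"gripper": -1}
    - {"translation": [0,0,0],"turn": [0,0,0],"gripper": -1}

```text
clock: 36.2
position: [0.5713, -0.3692, 0.0707]
eef_rot: [2.221, 2.22, 0.0]
ft_force: [-0.9, 0.1, -1.3]
grip_width: 0.0398
grip_force: 30.0
```

>>> apply_moves:
  deltas:
    - {"translation": [0,0,0.03],"turn": [0,0,0],"gripper": -1}
    - {"translation": [0,0,0],"turn": [0,0,0],"gripper": -1}
    - {"translation": [0,0,0],"turn": [0,0,0],"gripper": 1}
    - {"translation": [0,0,0],"turn": [0,0,0],"gripper": 1}
    - {"translation": [0,0,0],"turn": [0,0,0],"gripper": 1}
    - {"translation": [0,0,0],"turn": [0,0,0],"gripper": 1}
    - {"translation": [0,0,0],"turn": [0,0,0],"gripper": 1}
    - {"translation": [0,0,0],"turn": [0,0,0],"gripper": 1}
    - {"translation": [0,0,-0.6],"turn": [0,0,0],"gripper": 1}
    - {"translation": [0,0,-0.7],"turn": [0,0,0],"gripper": 1}
    - {"translation": [0,0,-0.7],"turn": [0,0,0],"gripper": 1}
    - {"translation": [0,0,-0.55],"turn": [0,0,0],"gripper": 1}
    - {"translation": [0,0,0],"turn": [0,0,0],"gripper": 1}

```text
clock: 37.5
position: [0.5726, -0.3704, 0.1751]
eef_rot: [2.217, 2.216, 0.001]
ft_force: [0.3, -0.2, 1.1]
grip_width: 0.0938
grip_force: 0.0
```

>>> apply_moves:
  deltas:
    - {"translation": [0.9,-0.14,0],"turn": [0,0,0],"gripper": 1}
    - {"translation": [0.9,-0.14,0],"turn": [0,0,0],"gripper": 1}
    - {"translation": [0.9,-0.14,0],"turn": [0,0,0],"gripper": 1}
    - {"translation": [0.9,-0.14,0],"turn": [0,0,0],"gripper": 1}
    - {"translation": [0.9,-0.14,0],"turn": [0,0,0],"gripper": 1}
    - {"translation": [0.9,-0.14,0],"turn": [0,0,0],"gripper": 1}
    - {"translation": [0.9,-0.14,0],"turn": [0,0,0],"gripper": 1}
    - {"translation": [0.9,-0.14,0],"turn": [0,0,0],"gripper": 1}
    - {"translation": [0.9,-0.14,0],"turn": [0,0,0],"gripper": 1}
    - {"translation": [0.86,-0.16,0],"turn": [0,0,0],"gripper": 1}
    - {"translation": [0,0,0],"turn": [0,0,0],"gripper": 1}
    - {"translation": [0,0,0],"turn": [0,0,0],"gripper": 1}
    - {"translation": [0,0,0],"turn": [0,0,0],"gripper": 1}

```text
clock: 38.8
position: [0.5141, -0.0111, 0.17]
eef_rot: [-2.222, -2.22, 0.001]
ft_force: [-0.2, -1.3, 0.5]
grip_width: 0.094
grip_force: 0.0
```

Down to 0.064 (2.65 units), close, and lift.

>>> apply_moves:
  deltas:
    - {"translation": [0.04,0,0.6],"turn": [0,0,0],"gripper": 1}
    - {"translation": [0,0,0.7],"turn": [0,0,0],"gripper": 1}
    - {"translation": [0,0,0.7],"turn": [0,0,0],"gripper": 1}
    - {"translation": [0,0,0.6],"turn": [0,0,0],"gripper": 1}
    - {"translation": [0,0,0],"turn": [0,0,0],"gripper": 1}
    - {"translation": [0,0,0],"turn": [0,0,0],"gripper": -1}
    - {"translation": [0,0,0],"turn": [0,0,0],"gripper": -1}
    - {"translation": [0,0,0],"turn": [0,0,0],"gripper": -1}
    - {"translation": [0,0,0],"turn": [0,0,0],"gripper": -1}
    - {"translation": [0,0,0],"turn": [0,0,0],"gripper": -1}
    - {"translation": [0,0,0],"turn": [0,0,0],"gripper": -1}
    - {"translation": [0,0,0],"turn": [0,0,0],"gripper": -1}
    - {"translation": [0,0,0],"turn": [0,0,0],"gripper": -1}
    - {"translation": [0,0,0],"turn": [0,0,0],"gripper": -1}

```text
clock: 40.2
position: [0.5143, -0.0088, 0.0668]
eef_rot: [2.222, 2.221, 0.0]
ft_force: [-1.0, -0.4, 1.1]
grip_width: 0.0413
grip_force: 30.0
```

>>> apply_moves:
  deltas:
    - {"translation": [0,0,-0.4],"turn": [0,0,0],"gripper": -1}
    - {"translation": [0,0,-0.7],"turn": [0,0,0],"gripper": -1}
    - {"translation": [0,0,-0.7],"turn": [0,0,0],"gripper": -1}
    - {"translation": [-0.3,0.02,0],"turn": [0,0,0],"gripper": -1}
    - {"translation": [-0.61,0.03,0],"turn": [0,0,0],"gripper": -1}
    - {"translation": [-0.61,0.03,0],"turn": [0,0,0],"gripper": -1}
    - {"translation": [-0.61,0.03,0],"turn": [0,0,0],"gripper": -1}
    - {"translation": [-0.61,0.03,0],"turn": [0,0,0],"gripper": -1}
    - {"translation": [-0.61,0.03,0],"turn": [0,0,0],"gripper": -1}
    - {"translation": [-0.61,0.03,0],"turn": [0,0,0],"gripper": -1}
    - {"translation": [-0.61,0.03,0],"turn": [0,0,0],"gripper": -1}
    - {"translation": [-0.61,0.03,0],"turn": [0,0,0],"gripper": -1}
    - {"translation": [-0.61,0.03,0],"turn": [0,0,0],"gripper": -1}
    - {"translation": [-0.61,0.03,0],"turn": [0,0,0],"gripper": -1}
    - {"translation": [-0.61,0.0,0],"turn": [0,0,0],"gripper": -1}
    - {"translation": [-0.3,0,0],"turn": [0,0,0],"gripper": -1}
    - {"translation": [0,0,0],"turn": [0,0,0],"gripper": -1}
    - {"translation": [0,0,0],"turn": [0,0,0],"gripper": -1}
    - {"translation": [0,0,0],"turn": [0,0,0],"gripper": -1}

```text
clock: 42.1
position: [0.5267, -0.3001, 0.1381]
eef_rot: [-2.22, -2.221, -0.0]
ft_force: [1.0, -0.2, -1.7]
grip_width: 0.0413
grip_force: 30.0
```

>>> apply_moves:
  deltas:
    - {"translation": [0,0,0.6],"turn": [0,0,0],"gripper": -1}
    - {"translation": [0,0,0.6],"turn": [0,0,0],"gripper": -1}
    - {"translation": [0,0,0.4],"turn": [0,0,0],"gripper": -1}
    - {"translation": [0,0,0.13],"turn": [0,0,0],"gripper": -1}
    - {"translation": [0,0,0.05],"turn": [0,0,0],"gripper": -1}
    - {"translation": [0,0,0],"turn": [0,0,0],"gripper": -1}
    - {"translation": [0,0,0],"turn": [0,0,0],"gripper": -1}
    - {"translation": [0,0,0],"turn": [0,0,0],"gripper": -1}

```text
clock: 42.9
position: [0.5272, -0.3014, 0.068]
eef_rot: [2.221, 2.22, 0.0]
ft_force: [0.3, 0.1, -1.6]
grip_width: 0.0415
grip_force: 30.0
```

>>> apply_moves:
  deltas:
    - {"translation": [0,0,0.02],"turn": [0,0,0],"gripper": -1}
    - {"translation": [0,0,0],"turn": [0,0,0],"gripper": -1}
    - {"translation": [0,0,0],"turn": [0,0,0],"gripper": 1}
    - {"translation": [0,0,0],"turn": [0,0,0],"gripper": 1}
    - {"translation": [0,0,0],"turn": [0,0,0],"gripper": 1}
    - {"translation": [0,0,0],"turn": [0,0,0],"gripper": 1}
    - {"translation": [0,0,0],"turn": [0,0,0],"gripper": 1}
    - {"translation": [0,0,0],"turn": [0,0,0],"gripper": 1}
    - {"translation": [0,0,-0.6],"turn": [0,0,0],"gripper": 1}
    - {"translation": [0,0,-0.7],"turn": [0,0,0],"gripper": 1}
    - {"translation": [0,0,-0.7],"turn": [0,0,0],"gripper": 1}
    - {"translation": [0,0,-0.55],"turn": [0,0,0],"gripper": 1}
    - {"translation": [0,0,0],"turn": [0,0,0],"gripper": 1}

```text
clock: 44.2
position: [0.5287, -0.3027, 0.1726]
eef_rot: [2.217, 2.216, 0.001]
ft_force: [0.2, -0.0, 0.3]
grip_width: 0.0943
grip_force: 0.0
```

>>> apply_moves:
  deltas:
    - {"translation": [0.9,-0.075,0],"turn": [0,0,0],"gripper": 1}
    - {"translation": [0.9,-0.075,0],"turn": [0,0,0],"gripper": 1}
    - {"translation": [0.9,-0.075,0],"turn": [0,0,0],"gripper": 1}
    - {"translation": [0.9,-0.075,0],"turn": [0,0,0],"gripper": 1}
    - {"translation": [0.9,-0.075,0],"turn": [0,0,0],"gripper": 1}
    - {"translation": [0.9,-0.075,0],"turn": [0,0,0],"gripper": 1}
    - {"translation": [0.9,-0.075,0],"turn": [0,0,0],"gripper": 1}
    - {"translation": [0.9,-0.075,0],"turn": [0,0,0],"gripper": 1}
    - {"translation": [0.9,-0.075,0],"turn": [0,0,0],"gripper": 1}
    - {"translation": [0.9,-0.075,0],"turn": [0,0,0],"gripper": 1}
    - {"translation": [0,0,0],"turn": [0,0,0],"gripper": 1}
    - {"translation": [0,0,0],"turn": [0,0,0],"gripper": 1}
    - {"translation": [0,0,0],"turn": [0,0,0],"gripper": 1}

```text
clock: 45.5
position: [0.4969, 0.0581, 0.1679]
eef_rot: [-2.222, -2.219, 0.001]
ft_force: [0.1, -0.4, -0.5]
grip_width: 0.0943
grip_force: 0.0
```

>>> apply_moves:
  deltas:
    - {"translation": [0,0,0.6],"turn": [0,0,0],"gripper": 1}
    - {"translation": [0,0,0.7],"turn": [0,0,0],"gripper": 1}
    - {"translation": [0,0,0.7],"turn": [0,0,0],"gripper": 1}
    - {"translation": [0,0,0.5],"turn": [0,0,0],"gripper": 1}
    - {"translation": [0,0,0],"turn": [0,0,0],"gripper": 1}
    - {"translation": [0,0,0],"turn": [0,0,0],"gripper": -1}
    - {"translation": [0,0,0],"turn": [0,0,0],"gripper": -1}
    - {"translation": [0,0,0],"turn": [0,0,0],"gripper": -1}
    - {"translation": [0,0,0],"turn": [0,0,0],"gripper": -1}
    - {"translation": [0,0,0],"turn": [0,0,0],"gripper": -1}
    - {"translation": [0,0,0],"turn": [0,0,0],"gripper": -1}
    - {"translation": [0,0,0],"turn": [0,0,0],"gripper": -1}
    - {"translation": [0,0,0],"turn": [0,0,0],"gripper": -1}
    - {"translation": [0,0,0],"turn": [0,0,0],"gripper": -1}

```text
clock: 46.9
position: [0.4973, 0.0588, 0.0688]
eef_rot: [2.222, 2.221, 0.0]
ft_force: [0.0, 0.2, 0.2]
grip_width: 0.0436
grip_force: 30.0
```

>>> apply_moves:
  deltas:
    - {"translation": [0,0,-0.4],"turn": [0,0,0],"gripper": -1}
    - {"translation": [0,0,-0.7],"turn": [0,0,0],"gripper": -1}
    - {"translation": [0,0,-0.7],"turn": [0,0,0],"gripper": -1}
    - {"translation": [-0.3,0.1,0],"turn": [0,0,0],"gripper": -1}
    - {"translation": [-0.61,0.145,0],"turn": [0,0,0],"gripper": -1}
    - {"translation": [-0.61,0.145,0],"turn": [0,0,0],"gripper": -1}
    - {"translation": [-0.61,0.145,0],"turn": [0,0,0],"gripper": -1}
    - {"translation": [-0.61,0.145,0],"turn": [0,0,0],"gripper": -1}
    - {"translation": [-0.61,0.145,0],"turn": [0,0,0],"gripper": -1}
    - {"translation": [-0.61,0.145,0],"turn": [0,0,0],"gripper": -1}
    - {"translation": [-0.61,0.145,0],"turn": [0,0,0],"gripper": -1}
    - {"translation": [-0.61,0.145,0],"turn": [0,0,0],"gripper": -1}
    - {"translation": [-0.61,0.145,0],"turn": [0,0,0],"gripper": -1}
    - {"translation": [-0.61,0.145,0],"turn": [0,0,0],"gripper": -1}
    - {"translation": [-0.61,0.145,0],"turn": [0,0,0],"gripper": -1}
    - {"translation": [-0.3,0.06,0],"turn": [0,0,0],"gripper": -1}
    - {"translation": [0,0,0],"turn": [0,0,0],"gripper": -1}
    - {"translation": [0,0,0],"turn": [0,0,0],"gripper": -1}
    - {"translation": [0,0,0],"turn": [0,0,0],"gripper": -1}

```text
clock: 48.8
position: [0.5667, -0.2325, 0.1401]
eef_rot: [-2.22, -2.221, 0.0]
ft_force: [-0.5, 1.1, -2.1]
grip_width: 0.044
grip_force: 30.0
```

>>> apply_moves:
  deltas:
    - {"translation": [0,0,0.6],"turn": [0,0,0],"gripper": -1}
    - {"translation": [0,0,0.6],"turn": [0,0,0],"gripper": -1}
    - {"translation": [0,0,0.4],"turn": [0,0,0],"gripper": -1}
    - {"translation": [0,0,0.13],"turn": [0,0,0],"gripper": -1}
    - {"translation": [0,0,0.05],"turn": [0,0,0],"gripper": -1}
    - {"translation": [0,0,0],"turn": [0,0,0],"gripper": -1}
    - {"translation": [0,0,0],"turn": [0,0,0],"gripper": -1}
    - {"translation": [0,0,0],"turn": [0,0,0],"gripper": -1}

```text
clock: 49.6
position: [0.5676, -0.2339, 0.0702]
eef_rot: [2.221, 2.22, 0.0]
ft_force: [-0.2, -0.4, -3.2]
grip_width: 0.0436
grip_force: 30.0
```

>>> apply_moves:
  deltas:
    - {"translation": [0,0,0.02],"turn": [0,0,0],"gripper": -1}
    - {"translation": [0,0,0],"turn": [0,0,0],"gripper": -1}
    - {"translation": [0,0,0],"turn": [0,0,0],"gripper": 1}
    - {"translation": [0,0,0],"turn": [0,0,0],"gripper": 1}
    - {"translation": [0,0,0],"turn": [0,0,0],"gripper": 1}
    - {"translation": [0,0,0],"turn": [0,0,0],"gripper": 1}
    - {"translation": [0,0,0],"turn": [0,0,0],"gripper": 1}
    - {"translation": [0,0,0],"turn": [0,0,0],"gripper": 1}
    - {"translation": [0,0,-0.6],"turn": [0,0,0],"gripper": 1}
    - {"translation": [0,0,-0.8],"turn": [0,0,0],"gripper": 1}
    - {"translation": [0,0,-0.9],"turn": [0,0,0],"gripper": 1}
    - {"translation": [0,0,-0.9],"turn": [0,0,0],"gripper": 1}
    - {"translation": [0,0,-0.9],"turn": [0,0,0],"gripper": 1}
    - {"translation": [0,0,-0.9],"turn": [0,0,0],"gripper": 1}
    - {"translation": [0,0,-0.8],"turn": [0,0,0],"gripper": 1}
    - {"translation": [-0.9,-0.18,0],"turn": [0,0,0],"gripper": 1}
    - {"translation": [-0.9,-0.18,0],"turn": [0,0,0],"gripper": 1}
    - {"translation": [0,0,0],"turn": [0,0,0],"gripper": 1}
    - {"translation": [0,0,0],"turn": [0,0,0],"gripper": 1}

```text
clock: 51.5
position: [0.5524, -0.3058, 0.3002]
eef_rot: [-2.223, -2.219, -0.0]
ft_force: [0.2, 0.0, -0.2]
grip_width: 0.094
grip_force: 0.0
```

Run:
```python
from h import *
st=bot.state(); im=imaging.grab_frame('wrist'); cm=cam('wrist',st); t=imaging.grab_frame('top'); print(st['clock'],st['position'])
cv2.imwrite('pics/w6.png',np.hstack([im[70:240,150:350],t[120:290,60:260]])[:,:,::-1])
for n,lo,hi,b,z in [('spraycap',(0,0,170),(179,60,255),(250,90,290,130),.135),('bluecap',(98,120,100),(115,255,255),(255,200,290,240),.135),('oilcap',(0,0,0),(179,255,75),(222,152,252,182),.13),('reel',(15,150,150),(25,255,255),(290,92,330,130),.033)]:
    p=big(mask(im,lo,hi,b)); (u,r)=cv2.minEnclosingCircle(p); print(n,u,r,ray(cm,[u],z).round(4))
```

```text
51.5 [ 0.55239648 -0.30583837  0.30023111]
spraycap (272.0, 112.875) 14.440170288085938 [[ 0.5682 -0.2333  0.135 ]]
bluecap (273.5, 224.5) 10.511998176574707 [[ 0.5715 -0.3664  0.135 ]]
oilcap (237.5, 171.0) 10.111974716186523 [[ 0.5281 -0.3003  0.13  ]]
reel (302.0, 116.5) 11.236202239990234 [[ 0.6164 -0.2393  0.033 ]]
```

View pics/w6.png

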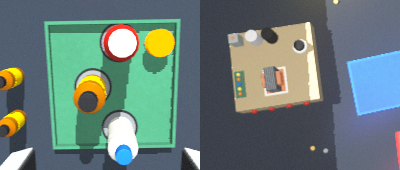

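The spray can, oil bottle and bottle are back on their own coasters, within about 2 mm of where they started. The transformer is on the copper, and the reel and knob are undisturbed.

```bash
python3 -c "
from plant import sign_off
print(sign_off())"
```

```text
the job is handed in; nothing more can be done
None
```

The job is handed in: the transformer stands centred and square on the copper rectangle, and the can and both bottles are back on their own coasters, within about 2 mm of where they started by camera; the hand-in returned no verdict.

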